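Size a loose cell piston in the stepped bore gauge

ROBOT

A 7-joint arm with a two-finger parallel gripper is mounted at the origin on a cart in front of the work surface, level with it; the furniture and walls round the work are solid. World frame = base frame: x ahead of the robot, y to its left, z up, the work surface at z = 0. Lengths are in m, angles in rad, forces in N, time in s.
With the tool pointing down it reaches from about 0.4 to 0.85 m from the base axis. Payload 4.5 kg.
Tool frame: the origin (TCP) lies on the centre line of the jaws, within the pads' length; the fingertips stand 14 mm ahead of it and the grasp point (between the pads) lies 5 mm behind it; z points along the fingers, y is the line along which they close (so a half turn about z gives the same grasp; the last joint's range is limited). The gripper opens to 88 mm and grips with 3 to 60 N. Pads are 18 mm wide; open, the fingers measure 123 mm over their backs; the gripper's body (75 mm by 187 mm) begins 45 mm behind the grasp point.
Start: joints at [-1.135, 0.689, -0.195, 1.565, 0.157, 0.902, -0.215], TCP at [0.244, 0.575, 0.253] pointing down, gripper open.
Joint ranges: [-3.01, 3.01], [-0.46, 2.08], [-1.47, 1.51], [0.13, 2.56], [-1, 4.14], [0.04, 2.09], [-2.66, 2.66]. Speed limits (rad/s): [2.57, 2.57, 3.14, 3.14, 3.14, 3.14, 3.14].

INTERFACE

Orientations are given as a unit quaternion [x, y, z, w].
In Python, from station import env, ik, imaging, job, spotter gives the robot as it stands. The module is installed in compiled form; this text tells all that it offers. Calls block until the motion is done:
- env.reach(position, orientation): joint-space move of the TCP to a pose.
- env.move_l(position, rotation=None, speed=0.15): straight line of the TCP; rotation=None keeps the orientation; speed is the mean speed in m/s.
- env.move_joints(angles): joint-space move.
- env.open_gripper() and env.grab(): open the fingers fully, or close them until they stop; the grip force is fixed at half the most.
- env.dwell(seconds).
- ik(position, orientation): joint angles nearest the present ones, or None.
- env.get_obs(): the state.
- imaging.get_image(name): name is "side" or "top"; returns (picture, depth): 400x640x3 uint8, blue, green, red; 400x640 float32, m along the optical axis (not along the pixel's ray), 0 where there is no reading.
- imaging.camera_info(name): a dict with "fx", "fy", "cx", "cy" (pixels), "rvec" (rotation vector, rad) and "tvec" (3), from world to camera coordinates, as OpenCV has them. Camera axes: x right, y down, z forward; pixel columns grow to the right and rows downward; lengths in m; the calibration is good to about 2 mm. A picture is of the moment at which its call begins. camera_info takes no time and is no camera call.
A pose or a line that the arm cannot do raises env.MotionError and nothing moves.
- job.close_job(): hands the job in; it is judged then, once.
Trained networks look in the newest picture that a camera, given by its name, has taken for a name from the list of things; names that differ only in an ending like _2 or _b are one class to them, and where a whole thing is asked for, a point or a joint stands for the part that bears it (a point fixed in the world has none). Each returns a list of dicts, best first, with "conf" (0 to 1); they miss things now and then, are a little off and sometimes report something else, mostly with a low value. They report only what shows in the picture. A call takes as long as a camera call. They do not tell look-alikes from the thing itself.
- spotter.find_in(camera, name): "position" ([column, row] as shares, 0 to 1, of the picture: columns of its width, rows of its height, amid what is visible of it).
- spotter.cut_out(camera, name): "mask" (400x640 bool, what is visible of it) and "position" ([column, row] as shares, 0 to 1, of the picture: columns of its width, rows of its height, amid what is visible of it).
- spotter.spot_point(camera, name): "position" ([column, row] as shares, 0 to 1, of the picture: columns of its width, rows of its height: a listed point, or the origin of a listed thing).
The state is a dict: "time_s": time; "joints": joint angles; "joint_velocities": joint speeds; "effort": joint torques, N m; "tcp_pos": TCP position; "eef_rot": TCP orientation; "wrist_force": force on the tool from outside, world axes, zero at the start; "ft_torque": the same for the moment, N m; "finger_gap": opening from 0.0 (shut) to 1.0 (fully open); "gripper_force": force on a finger pad.
Only numpy, scipy, OpenCV 4.12 (cv2) and the standard library are available. Lean on these libraries where they do the work, as an engineer would, in place of code of your own. Each camera call takes 0.05 s, during which the arm holds its last target. There are 200 camera calls.

TASK

The steel piston standing alone on the black mat is of unknown size: pick it up (its stem is the handle) and try it upright on the aluminium stepped gauge, starting at the smallest bore (the lowest step) and going up one step at a time, each time feeling with a light push (a few newtons, never over 25) whether it enters. In the first bore that takes it, seat it fully on the bore's floor, let go and draw the gripper well clear above it. Leave the other two pistons standing in their tray and do not disturb the white plastic beaker.

Things in the scene. Friction and masses are not known exactly. Their poses are not given: they have to be found in the camera images.
- piston_a: steel piston, ~80 g: disc 10 mm thick, chamfered below, of 24, 28 or 32 mm diameter (one piston of each; which is which is not told), with a central round stem 12 mm in diameter up to 60 mm above the underside. Origin: centre of the underside; z along the stem. One of the three stands alone on the black mat, underside 3 mm above the bench: gauge that one. The other two stand in the tray.
- piston_b: steel piston, ~80 g: disc 10 mm thick, chamfered below, of 24, 28 or 32 mm diameter (one piston of each; which is which is not told), with a central round stem 12 mm in diameter up to 60 mm above the underside. Origin: centre of the underside; z along the stem. One of the three stands alone on the black mat, underside 3 mm above the bench: gauge that one. The other two stand in the tray.
- piston_c: steel piston, ~80 g: disc 10 mm thick, chamfered below, of 24, 28 or 32 mm diameter (one piston of each; which is which is not told), with a central round stem 12 mm in diameter up to 60 mm above the underside. Origin: centre of the underside; z along the stem. One of the three stands alone on the black mat, underside 3 mm above the bench: gauge that one. The other two stand in the tray.
- gauge: fixed aluminium stepped gauge on a dark base, 208 mm long (y) x 72 mm; origin under its centre at bench height. Four steps at 48 mm pitch towards +y, tops 22, 26, 30, 34 mm high, bores of 21, 25, 29, 33 mm diameter, 14 mm deep; 1 to 4 dots on the front mark them. A piston enters the first bore larger than its disc with 1 mm play in diameter and rests on smaller ones.
- step1 (a point): centre of the mouth of the bore in step 1 of the gauge, on that step's top face 22 mm above the bench; bore diameter 21 mm, 14 mm deep, flat floor, mouth chamfered 1 mm; z up. A disc seated here rests with its underside 14 mm below this point.
- step2 (a point): centre of the mouth of the bore in step 2 of the gauge, on that step's top face 26 mm above the bench; bore diameter 25 mm, 14 mm deep, flat floor, mouth chamfered 1 mm; z up. A disc seated here rests with its underside 14 mm below this point.
- step3 (a point): centre of the mouth of the bore in step 3 of the gauge, on that step's top face 30 mm above the bench; bore diameter 29 mm, 14 mm deep, flat floor, mouth chamfered 1 mm; z up. A disc seated here rests with its underside 14 mm below this point.
- step4 (a point): centre of the mouth of the bore in step 4 of the gauge, on that step's top face 34 mm above the bench; bore diameter 33 mm, 14 mm deep, flat floor, mouth chamfered 1 mm; z up. A disc seated here rests with its underside 14 mm below this point.
- mat: black rubber mat 80 x 80 x 3 mm, fixed; origin under its centre; the piston to gauge stands on it
- tray: white shallow open tray 75 x 125 x 12 mm, floor 3 mm thick, long along its y, fixed; origin under its centre; the two other pistons stand in it
- beaker_pe: small white plastic beaker 48 x 51 x 47 mm, loose, a bystander; origin under its centre
There are look-alikes about, which are no part of the job. What is shaped like the piston_a but purple or red is not meant.

How it is judged:
On the way, in this order (a step that is already met when the one before it is completed fails the run):
1. the piston has been tried on step 1: upright within 0.15 rad, centred over its bore within 6 mm and pushed lightly on the gauge (over 1.5 N, or 0.3 N if it enters) (((horizontal distance between piston_a and step1 below 0.006 m and z of piston_a in the frame of step1 below 0.003 m and angle between piston_a's own z axis and vertical below 0.15 rad and contact force between piston_a and gauge above 1.5 N) or (horizontal distance between piston_b and step1 below 0.006 m and z of piston_b in the frame of step1 below 0.003 m and angle between piston_b's own z axis and vertical below 0.15 rad and contact force between piston_b and gauge above 1.5 N) or (horizontal distance between piston_c and step1 below 0.006 m and z of piston_c in the frame of step1 below 0.003 m and angle between piston_c's own z axis and vertical below 0.15 rad and contact force between piston_c and gauge above 1.5 N))), for 0.1 s.
2. the piston has been tried on step 2: upright within 0.15 rad, centred over or in its bore within 6 mm and pushed lightly on the gauge (over 1.5 N, or 0.3 N if it enters) (((horizontal distance between piston_a and step2 below 0.006 m and z of piston_a in the frame of step2 below 0.003 m and angle between piston_a's own z axis and vertical below 0.15 rad and contact force between piston_a and gauge above 0.3 N) or (horizontal distance between piston_b and step2 below 0.006 m and z of piston_b in the frame of step2 below 0.003 m and angle between piston_b's own z axis and vertical below 0.15 rad and contact force between piston_b and gauge above 1.5 N) or (horizontal distance between piston_c and step2 below 0.006 m and z of piston_c in the frame of step2 below 0.003 m and angle between piston_c's own z axis and vertical below 0.15 rad and contact force between piston_c and gauge above 1.5 N))), for 0.1 s.
3. the largest piston (32 mm) has been tried on step 3 likewise; a smaller one is home in its own bore with the gripper withdrawn (grasp point over 80 mm from the centre of the disc's underside) (((horizontal distance between piston_c and step3 below 0.006 m and z of piston_c in the frame of step3 below 0.003 m and angle between piston_c's own z axis and vertical below 0.15 rad and contact force between piston_c and gauge above 1.5 N) or ((horizontal distance between piston_a and step2 below 0.0025 m and z of piston_a in the frame of step2 below -0.012 m and angle between piston_a's own z axis and vertical below 0.1 rad) and distance between the grasp point and piston_a above 0.08 m) or ((horizontal distance between piston_b and step3 below 0.0025 m and z of piston_b in the frame of step3 below -0.012 m and angle between piston_b's own z axis and vertical below 0.1 rad) and distance between the grasp point and piston_b above 0.08 m))), for 0.1 s.
At the end, for the whole second after the job is handed in: The piston from the mat is in the smallest bore that takes it: within 2.5 mm of its centre, underside at least 12 mm below the mouth, upright within 0.1 rad, at rest, released, the grasp point over 80 mm from the underside's centre; the other two stand upright in the tray (((((horizontal distance between piston_a and step2 below 0.0025 m and z of piston_a in the frame of step2 below -0.012 m and angle between piston_a's own z axis and vertical below 0.1 rad) and distance between the grasp point and piston_a above 0.08 m) and linear speed of piston_a below 0.02 m/s and contact force between the fingers and piston_a below 0.1 N and horizontal distance between each of piston_b, piston_c and tray below 0.06 m and height (world z) of piston_b between 0.001 and 0.01 m and angle between each of piston_b, piston_c's own z axis and vertical below 0.1 rad and height (world z) of piston_c between 0.001 and 0.01 m) or (((horizontal distance between piston_b and step3 below 0.0025 m and z of piston_b in the frame of step3 below -0.012 m and angle between piston_b's own z axis and vertical below 0.1 rad) and distance between the grasp point and piston_b above 0.08 m) and linear speed of piston_b below 0.02 m/s and contact force between the fingers and piston_b below 0.1 N and horizontal distance between each of piston_a, piston_c and tray below 0.06 m and height (world z) of piston_a between 0.001 and 0.01 m and angle between each of piston_a, piston_c's own z axis and vertical below 0.1 rad and height (world z) of piston_c between 0.001 and 0.01 m) or (((horizontal distance between piston_c and step4 below 0.0025 m and z of piston_c in the frame of step4 below -0.012 m and angle between piston_c's own z axis and vertical below 0.1 rad) and distance between the grasp point and piston_c above 0.08 m) and linear speed of piston_c below 0.02 m/s and contact force between the fingers and piston_c below 0.1 N and horizontal distance between each of piston_a, piston_b and tray below 0.06 m and height (world z) of piston_a between 0.001 and 0.01 m and angle between each of piston_a, piston_b's own z axis and vertical below 0.1 rad and height (world z) of piston_b between 0.001 and 0.01 m))); the robot touches nothing.
It fails at once if a piston is pressed against the gauge with more than 25 N (contact force between any of piston_a, piston_b, piston_c and gauge above 25 N).
It fails at once if the fingers or arm push on the gauge with more than 25 N (contact force between any of the fingers, the arm and gauge above 25 N).
It fails at once if the white beaker is moved more than 20 mm or tipped (distance of beaker_pe from where it was at the start of the episode above 0.02 m or angle between beaker_pe's own z axis and vertical above 0.3 rad).
It also fails if it takes over 72 s, if anything falls off the work surface, if the arm or the gripper's body presses on something with over 40 N, if the wrist force passes 120 N, or if a joint passes its speed limit or range.

## Working session

There is one attempt and no reset: what is moved stays moved. The work goes in short steps, each a Python script; the robot and the scene stay as the last script left them, time stands still between calls to the robot, and variables do not carry over. Pictures are saved under pics/ and viewed, at most 10 in all, crops included, and the job is handed in when it is done.

```bash
mkdir -p pics; cat > h.py <<'E'
import numpy as np, cv2
from station import env, ik, imaging, job, spotter
def cam(n):
    c=imaging.camera_info(n); R=cv2.Rodrigues(np.array(c["rvec"],float))[0]; return c,R,np.array(c["tvec"],float).ravel()
def ray(n,u,v,z):
    "world point on plane z seen at pixel"
    c,R,t=cam(n); d=R.T@np.array([(u-c["cx"])/c["fx"],(v-c["cy"])/c["fy"],1]); o=-R.T@t
    return o+d*(z-o[2])/d[2]
def cloud(n,dep):
    c,R,t=cam(n); v,u=np.mgrid[:400,:640]; P=np.stack([(u-c["cx"])/c["fx"]*dep,(v-c["cy"])/c["fy"]*dep,dep],-1)
    return (P-t)@R
E
python3 - <<'E'
from h import *
for n in("top","side"):
    im,d=imaging.get_image(n); cv2.imwrite(f"pics/{n}0.png",im); np.save(f"{n}0.npy",d)
    c,R,t=cam(n); print(n,c["fx"],-R.T@t,R[2])
    for k in("piston_a","gauge","mat","tray","beaker_pe","step1","step2","step3","step4"):
        for r in spotter.spot_point(n,k)[:5]:
            u,v=np.array(r["position"])*[640,400]; z={"step1":.022,"step2":.026,"step3":.03,"step4":.034,"piston_a":.003}.get(k,0)
            print(k,round(r["conf"],2),round(u,1),round(v,1),ray(n,u,v,z).round(4)[:2])
o=env.get_obs();print(o["time_s"],o["tcp_pos"],o["eef_rot"],o["wrist_force"])
E
```

```text
top 465.373812348912 [0.51036304 0.08515842 1.22974773] [ 0.06749216  0.00123295 -0.99771904]
piston_a 0.69 425.3 190.4 [ 0.5979 -0.2047]
piston_a 0.66 401.4 192.8 [ 0.5921 -0.1415]
piston_a 0.58 209.7 260.0 [0.4205 0.3639]
piston_a 0.57 242.1 254.9 [0.4331 0.2792]
piston_a 0.53 228.8 229.5 [0.4997 0.3143]
gauge 0.87 321.0 206.6 [0.5577 0.0712]
mat 0.92 222.2 221.9 [0.5199 0.3323]
tray 0.63 416.5 195.7 [ 0.5843 -0.1818]
beaker_pe 0.83 378.1 136.0 [ 0.7449 -0.0832]
step1 0.89 347.3 203.2 [0.5651 0.003 ]
step1 0.62 296.2 213.0 [0.5409 0.136 ]
step1 0.61 331.7 207.7 [0.5538 0.0437]
step1 0.6 312.8 212.8 [0.541  0.0928]
step1 0.22 317.6 205.1 [0.5608 0.0802]
step2 0.89 347.3 203.2 [0.5649 0.0033]
step2 0.62 296.2 213.0 [0.5408 0.1358]
step2 0.61 331.7 207.7 [0.5537 0.0438]
step2 0.6 312.8 212.8 [0.5409 0.0928]
step2 0.22 317.6 205.1 [0.5607 0.0802]
step3 0.89 347.3 203.2 [0.5647 0.0036]
step3 0.62 296.2 213.0 [0.5407 0.1356]
step3 0.61 331.7 207.7 [0.5535 0.044 ]
step3 0.6 312.8 212.8 [0.5408 0.0928]
step3 0.22 317.6 205.1 [0.5605 0.0802]
step4 0.89 347.3 203.2 [0.5645 0.0038]
step4 0.62
[... 717 characters left out ...]
[0.5531 0.0869]
step1 0.63 347.5 217.8 [0.5619 0.0137]
step1 0.6 345.9 218.8 [0.5632 0.0218]
step2 0.86 340.1 228.5 [0.5511 0.0945]
step2 0.86 340.4 228.8 [0.5498 0.0958]
step2 0.63 347.5 217.8 [0.5586 0.0234]
step2 0.6 345.9 218.8 [0.5599 0.0314]
step3 0.86 340.1 228.5 [0.5478 0.1034]
step3 0.86 340.4 228.8 [0.5466 0.1046]
step3 0.63 347.5 217.8 [0.5552 0.0331]
step3 0.6 345.9 218.8 [0.5565 0.041 ]
step4 0.86 340.1 228.5 [0.5445 0.1122]
step4 0.86 340.4 228.8 [0.5433 0.1134]
step4 0.63 347.5 217.8 [0.5518 0.0427]
step4 0.6 345.9 218.8 [0.5531 0.0505]
1.0 [0.24439401 0.57524635 0.2527323 ] [ 1.99525969e-01  9.79892539e-01  1.61762026e-05 -1.04363409e-05] [-0.58515449 -0.04705198  0.64288406]
```

View pics/top0.png

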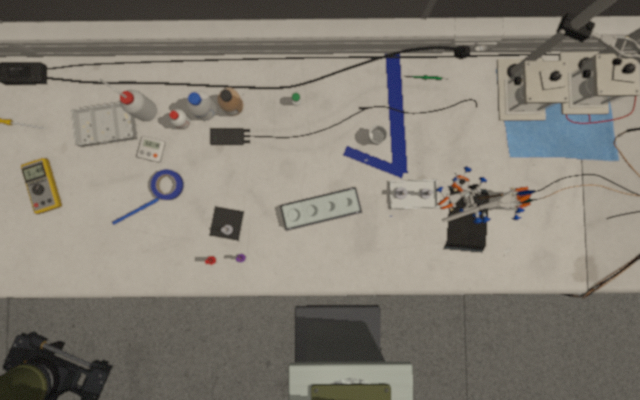

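View pics/side0.png

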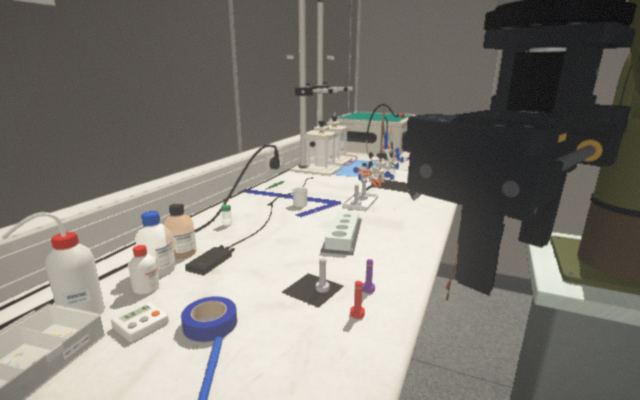

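Piston-shaped candidates in the top view are grey on the mat (228,229), red (210,260) and purple (240,255), plus two grey ones in the tray (401,193) and (425,190). Only the grey one at (228,229) is steel and stands alone on the black mat, so that's the one meant. I'll confirm it in a crop and measure the gauge.

```bash
python3 - <<'E'
from h import *
im=cv2.imread("pics/top0.png"); d=np.load("top0.npy")
s=cv2.imread("pics/side0.png")
a=cv2.resize(im[175:245,190:375],None,fx=4,fy=4,interpolation=cv2.INTER_CUBIC)
b=cv2.resize(s[200:330,270:400],None,fx=2.4,fy=2.4,interpolation=cv2.INTER_CUBIC)
o=np.zeros((600,740,3),np.uint8); o[:280]=a[:,:740]; o[285:285+b.shape[0],:b.shape[1]]=b; cv2.imwrite("pics/crop1.png",o)
P=cloud("top",d)
# gauge: depth-tall pixels
g=np.zeros((400,640),bool); g[180:235,270:368]=1
m=g&(P[...,2]>.017)&(P[...,2]<.045)
q=P[m]; r=cv2.minAreaRect((q[:,:2]*1000).astype(np.float32)); print("rect mm",r,"pix rect",cv2.minAreaRect(np.argwhere(m)[:,::-1].astype(np.float32)))
mu=q[:,:2].mean(0); ax=np.linalg.svd(q[:,:2]-mu,full_matrices=False)[2][0]; ax*=np.sign(ax[1]); print(mu,ax,np.degrees(np.arctan2(-ax[0],ax[1])))
t=(q[:,:2]-mu)@ax
for c in np.arange(-.1,.1,.016):
    k=(t>=c)&(t<c+.016); print(round(c+.008,3),k.sum(),np.percentile(q[k,2],[25,50,90]).round(4) if k.any() else "")
pm=np.zeros((400,640),bool); pm[205:245,205:250]=1
print("bench z",np.median(P[225:235,255:270,2]),"mat",np.median(P[212:218,215:222,2]))
k=pm&(P[...,2]>.04); print("stem",k.sum(),P[k].mean(0),P[k].max(0)); print(P[k].round(4)[:12], np.argwhere(k)[:12].tolist())
E
```

```text
rect mm ((552.1828002929688, 71.23666381835938), (55.989139556884766, 192.39291381835938), 13.002544403076172) pix rect ((320.8880615234375, 208.36685180664062), (21.820371627807617, 74.29039764404297), 76.50426483154297)
[0.55152374 0.07378862] [-0.22529902  0.97428967] 13.020462258143827
-0.092 122 [0.0202 0.0217 0.0253]
-0.076 90 [0.0204 0.0221 0.0256]
-0.06 126 [0.0204 0.0222 0.0252]
-0.044 127 [0.0245 0.026  0.0289]
-0.028 82 [0.0247 0.0258 0.0286]
-0.012 120 [0.0246 0.0264 0.0296]
0.004 131 [0.0282 0.0302 0.0332]
0.02 94 [0.0264 0.029  0.0337]
0.036 119 [0.0276 0.0294 0.0324]
0.052 133 [0.0315 0.0327 0.0367]
0.068 130 [0.02   0.0235 0.0358]
0.084 135 [0.0295 0.0334 0.0366]
0.1 11 [0.0326 0.0342 0.0361]
bench z 0.00016455972339924843 mat 0.0029563960191248827
stem 32 [0.50167256 0.26423864 0.31645105] [0.51036304 0.32037558 1.22974773]
[[0.5104 0.0852 1.2297]
 [0.5104 0.0852 1.2297]
 [0.5104 0.0852 1.2297]
 [0.5104 0.0852 1.2297]
 [0.5041 0.3175 0.0631]
 [0.5041 0.3151 0.063 ]
 [0.504  0.3122 0.065 ]
 [0.504  0.3119 0.0534]
 [0.5016 0.3202 0.0623]
 [0.5016 0.3175 0.0632]
 [0.5016 0.3146 0.0651]
 [0.5015 0.313  0.0607]] [[212, 241], [213, 246], [219, 205], [222, 229], [228, 223], [228, 224], [228, 225], [228, 226], [229, 222], [229, 223], [229, 224], [229, 225]]
```

View pics/crop1.png

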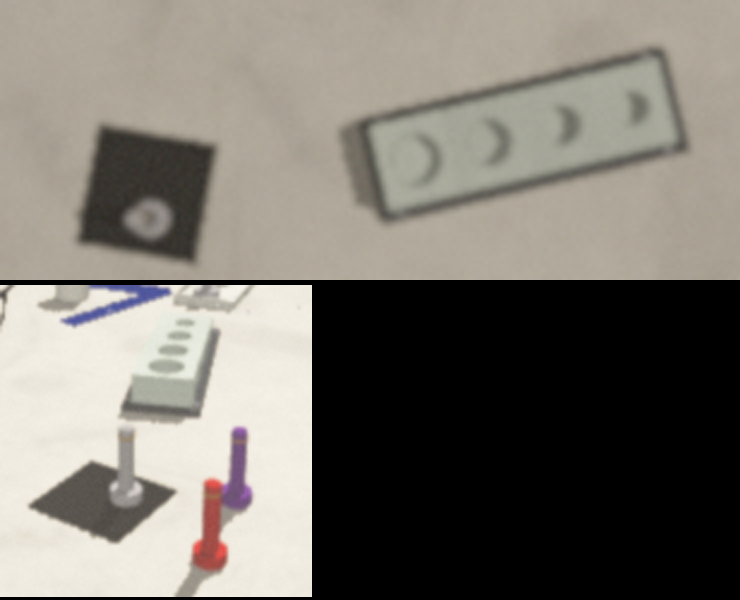

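The crop confirms the grey steel piston alone on the mat at about (227,229). The neighbours are red and purple. The bores shrink to the right, so step 1 is at (348,202). Next I'll fit the gauge outline and the piston in both views.

```bash
cat > fit.py <<'E'
from h import *
from scipy.optimize import minimize
H=[.022,.026,.030,.034]; S=8
def proj(n,P):
    c,R,t=cam(n); K=np.array([[c["fx"],0,c["cx"]],[0,c["fy"],c["cy"]],[0,0,1]])
    return cv2.projectPoints(np.asarray(P,float),np.array(c["rvec"],float),t,K,None)[0][:,0]
def steps(p):
    a=np.array([-np.sin(p[2]),np.cos(p[2])]); return [np.r_[np.array(p[:2])+a*(-.072+.048*i),H[i]] for i in range(4)]
def fit_gauge(n,im,box,p0,zb=.008):
    "pose of the light block whose silhouette best matches the bright region"
    u0,v0,u1,v1=box; g=cv2.cvtColor(im,cv2.COLOR_BGR2GRAY)[v0:v1,u0:u1].astype(np.float32)
    def render(p):
        c,s=np.cos(p[2]),np.sin(p[2]); o=np.zeros(((v1-v0)*S,(u1-u0)*S),np.uint8)
        def poly(xa,xb,ya,yb,za,zb,val):
            Q=[[p[0]+c*x-s*y,p[1]+s*x+c*y,z] for x in(xa,xb) for y in(ya,yb) for z in(za,zb)]
            q=(proj(n,Q)-[u0,v0]+.5)*S-.5
            cv2.fillConvexPoly(o,cv2.convexHull(np.round(q*16).astype(np.int32)),val,shift=4)
        poly(-.036,.036,-.104,.104,0,zb,1)
        for i in range(4): poly(-.028,.028,-.096+.048*i,-.048+.048*i,zb,H[i],2)
        for i,k in enumerate(steps(p)):
            r=[.0105,.0125,.0145,.0165][i]; th=np.linspace(0,2*np.pi,40)
            q=(proj(n,[k+[r*np.cos(t),r*np.sin(t),0] for t in th])-[u0,v0]+.5)*S-.5
            cv2.fillPoly(o,[np.round(q*16).astype(np.int32)],3,shift=4)
        return o
    def cost(p):
        o=render(p); A=np.stack([cv2.GaussianBlur(cv2.resize((o==k).astype(np.float32),(u1-u0,v1-v0),interpolation=cv2.INTER_AREA),(0,0),.8).ravel() for k in range(4)],1)
        x,res,_,_=np.linalg.lstsq(A,g.ravel(),rcond=None); return np.mean((A@x-g.ravel())**2)
    sc=np.array([1e-3,1e-3,1e-2])
    r=minimize(lambda x:cost(np.array(p0)+x*sc),np.zeros(3),method="Nelder-Mead",options=dict(initial_simplex=np.array([[0,0,0],[4,0,0],[0,4,0],[0,0,4.]])-1,xatol=.02,fatol=1e-3))
    return np.array(p0)+r.x*sc,r.fun
E
python3 - <<'E'
from fit import *
for n,box in(("top",(276,184,366,232)),("side",(318,205,368,258))):
    im=cv2.imread(f"pics/{n}0.png"); p,f=fit_gauge(n,im,box,[.552,.0712,.227]); print(n,p.round(4),f); print(np.round(steps(p),4).tolist())
im=cv2.imread("pics/top0.png").astype(float).mean(2)
for nm,(u,v) in {"mat":(228,229)}.items():
    w=im[v-12:v+12,u-14:u+12]; m=w>80; q=np.argwhere(m)[:,::-1]+[u-14,v-12]; print("mat pix",m.sum(),q.min(0),q.max(0))
    W=np.array([ray("top",a,b,.013) for a,b in q]); print("right part centre", W.min(0),W.max(0))
s=cv2.imread("pics/side0.png").astype(float).mean(2)[255:300,305:340]; q=np.argwhere(s>95)
for r in range(255,300): 
    k=q[q[:,0]==r-255,1]+305
    if len(k): print(r,k.min(),k.max(),end="; ")
for q_ in([0,1,0,0],[.70711,.70711,0,0],[.70711,-.70711,0,0]):
    for P in([.502,.314,.039],[.502,.314,.15],[.57,0,.06],[.53,.14,.1]): j=ik(P,q_); print(q_,P,None if j is None else np.round(j,2))
E
```

```text
top [0.553  0.0735 0.2275] 106.87689208984375
[[0.5692, 0.0034, 0.022], [0.5584, 0.0502, 0.026], [0.5476, 0.0969, 0.03], [0.5368, 0.1437, 0.034]]
side [0.5544 0.0705 0.2355] 747.7254028320312
[[0.5712, 0.0004, 0.022], [0.56, 0.0471, 0.026], [0.5488, 0.0938, 0.03], [0.5376, 0.1405, 0.034]]
mat pix 187 [214 224] [239 240]
right part centre [0.47226537 0.28573218 0.013     ] [0.51415035 0.35090124 0.013     ]
255 305 339; 256 305 339; 257 305 339; 258 305 339; 259 305 339; 260 305 339; 261 305 339; 262 305 339; 263 305 339; 264 305 339; 265 305 339; 266 305 339; 267 305 339; 268 305 339; 269 305 339; 270 305 339; 271 305 339; 272 305 339; 273 305 339; 274 305 339; 275 305 339; 276 314 339; 277 317 339; 278 318 339; 279 318 339; 280 318 339; 281 316 339; 282 316 339; 283 315 339; 284 315 339; 285 315 329; 286 315 329; 287 315 329; 288 315 329; 289 316 339; 290 316 339; 291 317 339; 292 319 339; 293 334 339; 294 333 339; 295 332 339; 296 330 339; 297 329 339; 298 328 339; 299 327 339; [0, 1, 0, 0] [0.502, 0.314, 0.039] [-0.52  0.96 -0.2   1.79  0.41  0.43  0.56]
[0, 1, 0, 0] [0.502, 0.314
[... 209 characters left out ...]
 0.70711, 0, 0] [0.502, 0.314, 0.039] [-0.63  0.96 -0.02  1.8   0.03  0.39 -0.67]
[0.70711, 0.70711, 0, 0] [0.502, 0.314, 0.15] [-0.65  0.78  0.03  1.76 -0.03  0.6  -0.61]
[0.70711, 0.70711, 0, 0] [0.57, 0, 0.06] [-0.06  0.91 -0.04  1.86  0.09  0.37 -0.17]
[0.70711, 0.70711, 0, 0] [0.53, 0.14, 0.1] [-0.34  0.82 -0.01  1.92  0.02  0.4  -0.36]
[0.70711, -0.70711, 0, 0] [0.502, 0.314, 0.039] [-0.31  1.02 -0.6   1.78  0.92  0.64  1.68]
[0.70711, -0.70711, 0, 0] [0.502, 0.314, 0.15] [-0.24  0.87 -0.72  1.74  0.76  0.83  1.82]
[0.70711, -0.70711, 0, 0] [0.57, 0, 0.06] [ 0.32  1.01 -0.72  1.84  1.02  0.71  2.14]
[0.70711, -0.70711, 0, 0] [0.53, 0.14, 0.1] [ 0.05  0.91 -0.68  1.9   0.91  0.68  1.94]
```

```bash
python3 - <<'E'
from h import *
X=[.70711,.70711,0,0]; Y=[0,1,0,0]; p=np.array([.502,.3135])
def st(s): o=env.get_obs(); print(s,round(o["time_s"],2),np.round(o["tcp_pos"],4),round(o["finger_gap"],3),np.round(o["gripper_force"],1),np.round(o["wrist_force"],2))
env.reach([*p,.13],Y); env.move_l([*p,.039],speed=.12); st("dn")
env.grab(); st("g1"); env.open_gripper(); env.move_l([*p,.13],speed=.25); env.reach([*p,.13],X); env.move_l([*p,.039],speed=.12)
env.grab(); st("g2"); env.move_l([*p,.12],speed=.15); env.dwell(.3); st("up")
im,d=imaging.get_image("side"); cv2.imwrite("pics/side1.png",im); cv2.imwrite("pics/side1c.png",cv2.resize(im[150:310,220:430],None,fx=3,fy=3,interpolation=cv2.INTER_CUBIC))
E
```

```text
dn 3.35 [0.5023 0.3139 0.0396] 1.0 0.0 [-0.05  0.79  0.14]
g1 4.51 [0.5019 0.3134 0.0389] 0.117 30.0 [ 0.17  0.14 -0.71]
g2 9.31 [0.5019 0.3135 0.0389] 0.118 29.9 [-0.44 -0.01 -0.16]
up 10.3 [0.5016 0.3132 0.1192] 0.117 29.9 [-0.27  0.48 -1.04]
```

View pics/side1c.png

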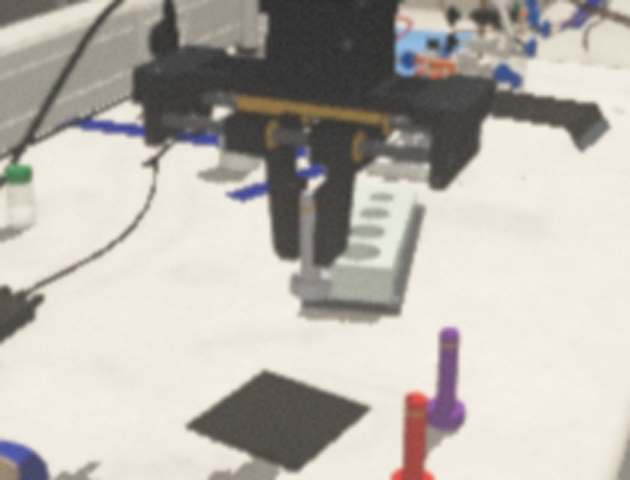

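The piston is held upright between the fingers, with its disc at about (324,244) in the full side view. Next comes the step 1 trial with a guarded descent.

```bash
cat > push.py <<'E'
from fit import *
X=[.70711,.70711,0,0]
def fz(n=4):
    a=[]
    for _ in range(n): env.dwell(.02); a.append(env.get_obs()["wrist_force"])
    return np.mean(a,0)
def press(xy,z0,zmin,F=4,dz=.0005):
    "guarded descent from z0; returns (commanded z, force change)"
    env.move_l([*xy,z0],speed=.08); env.dwell(.15); b=fz(8); z=z0; f=b-b
    while z>zmin:
        z-=dz; env.move_l([*xy,z],speed=.03); f=fz()-b
        if f[2]>F: break
    o=env.get_obs(); print("press",np.round(xy,4),"z",round(z,4),"tcp",np.round(o["tcp_pos"],4),"F",f.round(1),"t",round(o["time_s"],1)); return z,f
E
python3 - <<'E'
from push import *
xy=[.570,.002]
env.reach([*xy,.10],X)
z,f=press(xy,.061,.0545,F=3.5)
env.dwell(.15); print(fz())
im,d=imaging.get_image("side"); cv2.imwrite("pics/side2.png",im); im2,_=imaging.get_image("top"); cv2.imwrite("pics/top2.png",im2)
o=np.hstack([cv2.resize(im[190:265,310:385],None,fx=5,fy=5,interpolation=cv2.INTER_CUBIC),cv2.resize(im2[170:245,285:370],None,fx=5,fy=5,interpolation=cv2.INTER_CUBIC)]); cv2.imwrite("pics/c2.png",o)
E
```

```text
press [0.57  0.002] z 0.057 tcp [0.5702 0.002  0.0576] F [-1.3  0.3  6.8] t 15.0
[-1.03063519  0.35178513  6.39919704]
```

View pics/c2.png

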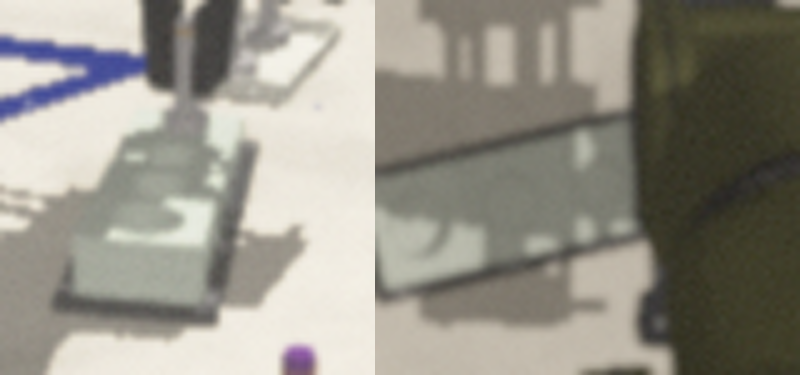

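Both crops show the disc sitting on step 1 at side pixel (347,214), in line with the row of bores. The push was about 6.4 N with no entry. Next is step 2 with a small sliding search.

```bash
cat >> push.py <<'E'
def search(c,zc,rings=((1.5,6),(3.,8)),F=3.):
    "zc: expected contact TCP z. Returns entry xy or None"
    c=np.array(c); yaw=.23; z,f=press(c,zc+.0015,zc-.003,F)
    base=None
    if f[2]<F: return c,z
    b=fz()[2]-f[2]
    for r,n in rings:
        for k in range(n):
            a=2*np.pi*k/n+yaw+np.pi/2; q=c+r*1e-3*np.array([np.cos(a),np.sin(a)])
            env.move_l([*q,z],speed=.02); f=fz(); g=f[2]-b
            print(r,k,np.round(q,4),"F",f.round(1),end=" | ")
            while g>9: z+=.0003; env.move_l([*q,z],speed=.03); g=fz()[2]-b
            zz=z
            while g<2 and zz>zc-.003: zz-=.0005; env.move_l([*q,zz],speed=.03); g=fz()[2]-b
            if zz<=zc-.003: print("ENTERED",zz); return q,zz
            z=zz
    print("none",env.get_obs()["time_s"]); return None,z
E
python3 - <<'E'
from push import *
o=env.get_obs()["tcp_pos"]; env.move_l([o[0],o[1],.068],speed=.1)
env.move_l([.559,.0487,.068],speed=.1)
print(search([.559,.0487],.061)); o=env.get_obs(); print(o["time_s"],o["tcp_pos"],fz())
E
```

```text
press [0.559  0.0487] z 0.058 tcp [0.559  0.0487 0.058 ] F [-0.4 -0.3 -0.1] t 19.6
(array([0.559 , 0.0487]), 0.057999999999999996)
19.6083 [0.55900076 0.04866493 0.05799572] [ 0.34158322  0.24378551 -0.51579285]
```

No contact at 4 mm below the face, so it entered step 2. I'll lower it to the floor.

```bash
python3 - <<'E'
from push import *
z,f=press([.559,.0487],.0575,.0455,F=2.5,dz=.001)
o=env.get_obs(); print(o["tcp_pos"],o["finger_gap"],fz())
im,d=imaging.get_image("side"); cv2.imwrite("pics/side3.png",im); cv2.imwrite("pics/c3.png",cv2.resize(im[185:265,310:390],None,fx=6,fy=6,interpolation=cv2.INTER_CUBIC))
E
```

```text
press [0.559  0.0487] z 0.0475 tcp [0.5591 0.0487 0.0477] F [-0.7  0.1  4.2] t 23.4
[0.55907036 0.04868457 0.04773449] 0.11336040441628469 [-1.17764354  0.16454923  3.77694217]
```

View pics/c3.png

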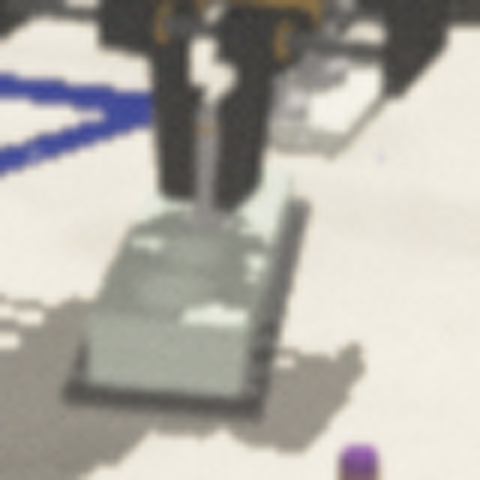

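The side view shows the disc sunk in bore 2, with only the stem visible at about (344,219). The floor was felt at 14 mm depth with 3.8 N. I'll release and withdraw.

```bash
python3 - <<'E'
from push import *
env.open_gripper(); env.dwell(.2); env.move_l([.559,.0487,.20],speed=.12); env.dwell(.3)
print(env.get_obs()["time_s"],env.get_obs()["tcp_pos"],fz())
im,d=imaging.get_image("side"); cv2.imwrite("pics/c4.png",cv2.resize(im[165:265,300:400],None,fx=5,fy=5,interpolation=cv2.INTER_CUBIC))
E
```

```text
26.6167 [0.55885255 0.04866976 0.19965334] [ 0.33463891 -0.11701481  0.10160394]
```

View pics/c4.png

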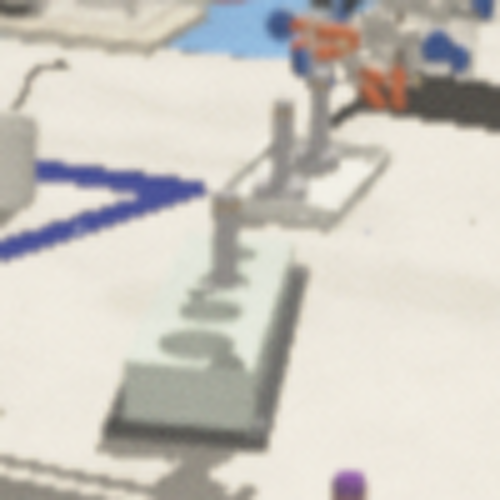

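The piston stands upright in bore 2, with its stem at about (345,213). Both tray pistons are still standing and the gripper is clear.

```bash
python3 -c "
from station import job; print(job.close_job())"
```

```text
the job is handed in; nothing more can be done
None
```

The piston from the mat rested on step 1 under a push of about 6.4 N and entered step 2 (25 mm bore), so it is the 24 mm one; it is seated there on the floor, released, the gripper is well clear, and the job is handed in (no verdict was returned).

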